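# Shut a concrete slice in a turn-over frame and turn the frame over

### The job

Lay the sawn concrete slice flat in the lower frame of the open hinged holder, between its corner stops, and swing the lid frame shut over it. Then take the shut holder by its handle and turn it right over about its pin, like turning over a closed book, until it lies flat on the other side of its stand, shut, with the slice inside and the slice's other face up. Lay it down gently, never letting it fall, and do not disturb the other things on the bench.

Things in the scene. Friction and masses are not known exactly. Their poses are not given: they have to be found in the camera images.
- pin (a point): middle of the pin about which the lower frame and the lid both swing, on a fixed low stand (148 x 172 mm plate, 6 mm thick, bearing blocks 33 mm high at the pin's ends); 25 mm above the bench. x runs along the pin, z up; at the start the lower frame lies on the pin's -y side and the lid on its +y side
- holder (a joint): angle of the lower frame about the pin: 0 = lying flat on the pin's -y side as at the start, 3.14 = turned right over, flat on the +y side (it rises on the way). Light friction (0.1 N m): let go beyond upright it falls. Lower frame: grey, 110 mm (along the pin) x 82 mm, from 4 to 86 mm from the pin, with a window, 0.45 kg
- holder_lid (a joint): angle of the lid against the lower frame: 0 = shut on it, about 3.1 rad = folded right back to the pin's +y side. Stiff hinge on the same pin (0.25 N m): the lid stays where it is left, also upside down. The lid is a windowed frame with a 16 mm skirt, 110 x 82 mm, 0.15 kg; shut, the holder is 38 mm thick
- seat (a point): where the centre of the slice belongs in the lower frame, 45 mm from the pin's axis, moving with the frame; x along the pin, y towards the pin, z up at the start. The face that the slice rests on lies 7 mm lower. Four angle-shaped corner stops, 8.5 mm high, leave 86 (x) by 56 mm (y) between them, with gaps at the middle of every side for fingers
- lower_handle (a point): middle of the lower frame's half of the handle: a black sleeve, 12 mm diameter, turning freely on a bar parallel to the pin, 124 mm from its axis and 32 mm clear of the frame, 25 mm above the bench. The sleeve runs from 2 to 32 mm on the -x side of the holder's middle, and a leg joins its outer end to the frame
- upper_handle (a point): middle of the lid's half of the handle: the same sleeve and leg on the +x side of the middle, moving with the lid. With the lid shut, both sleeves lie end to end as one 64 mm grip; gripped at its middle, it holds lid and frame together, and the holder can swing freely about it
- slice_center (a point): centre of the loose rectangular sawn concrete slice, 80 mm (x) by 50 mm (y) by 14 mm (z), 0.135 kg, lying flat on the bench at the start with z up; grasp it across the 50 mm
- vessel_rim (a point): obstacle: the point nearest the robot on the rim of the big fixed clear glass vessel behind the work; the rim is 415 mm across, from 160 to 210 mm above the bench. Keep gripper and wrist in front of it
- specimen_2: bystander: round concrete disc, 100 mm diameter, 50 mm high, origin under its centre
- beaker: bystander: glass beaker, 72 mm diameter, 90 mm high, origin under its centre
- timer: bystander: white timer, 66 mm square, 19 mm high, origin under its centre
- petri_dish: bystander: petri dish, 93 mm diameter, 15 mm high, origin under its centre

How it is judged:
By the outcome, as a careful person would: the job done as asked, in the order asked, and still so for the second after the job is handed in, with the robot touching nothing.
It also fails if it takes over 66 s, if anything falls off the work surface, if the arm or the gripper's body presses on something with over 40 N, if the wrist force passes 120 N, or if a joint passes its speed limit or range.

### The arm

A 6-joint arm with a two-finger parallel gripper is mounted at the origin on a cart in front of the work surface, level with it; the furniture and walls round the work are solid. World frame = base frame: x ahead of the robot, y to its left, z up, the work surface at z = 0. Lengths are in m, angles in rad, forces in N, time in s.
With the tool pointing down it reaches from about 0.375 to 0.975 m from the base axis. Payload 3.8 kg.
Tool frame: the origin (TCP) lies at the very end of the fingers, on their centre line; the grasp point (between the pads) lies 19 mm behind it; z points along the fingers, y is the line along which they close (so a half turn about z gives the same grasp; the last joint's range is limited). The gripper opens to 85 mm and grips with 20 to 120 N. Pads are 22 mm wide; open, the fingers measure 114 mm over their backs; the gripper's body (76 mm by 85 mm) begins 54 mm behind the grasp point. The pads swing forward as they close: fully open they stand 13 mm farther back than shut.
Start: joints at [1.189, 0.264, 1.604, -0, 1.274, -0.037], TCP at [0.228, 0.635, 0.231] pointing down, gripper open.
Joint ranges: [-2.63, 2.63], [-0.94, 2.18], [0.31, 2.57], [-1.31, 4.45], [0, 2.66], [-2.55, 2.55]. Speed limits (rad/s): [2.57, 2.57, 3.14, 3.14, 3.14, 3.14].

### API

Orientations are given as a rotation vector (axis times angle).
In Python, from workcell import read_state, read_camera, calibration, finish_job gives the robot as it stands.
- The arm moves only by the tool step_arm, never from a script. Its argument "commands" is a list of rows, each an object of numbers: "fingers": the gripper's target within -1 to 1 (shut at 1, half-way at 0, fully open at -1); "dx", "dy", "dz": the shift along the tool's x, y, z in m; "roll": the turn about the tool's z in degrees. In form: [{"fingers": .., "dx": .., "dy": .., "dz": .., "roll": ..}, ...]. A call has 1 to 8 rows; each row is the pose to reach, as a shift and turn from the pose commanded when the call began, along the tool's axes at that moment; what a row does not reach only later rows make up. A row lasts 1/8 s, in which the tool goes at most 62.5 mm and 10.7 degrees, less where a joint would pass 70% of its speed; a pose out of reach is approached as far as the arm can. A call with a gripper value outside its range is refused whole. The fingers move at their own pace and stop on an object; "squeeze" is the grip in N (left out, the last holds). Time passes only in rows, so rows that repeat a pose let the fingers close. It gives the time, the measured TCP pose, the force, the opening and the grip force at its end, in the units of the state.
- read_state(): the state, without advancing time (a new reading comes with each control period).
- read_camera(name): name is "side" or "top"; returns (picture, depth): 400x640x3 uint8, blue, green, red; 400x640 float32, m along the optical axis (not along the pixel's ray), 0 where there is no reading.
- calibration(name): a dict with "intrinsics" (3x3 intrinsics, pixels), "world_to_cam" (4x4, takes a point from world to camera coordinates). Camera axes: x right, y up, looking along -z (the intrinsics and any distortion apply to the point x, -y, -z); pixel columns grow to the right and rows downward; lengths in m; the calibration is good to about 2 mm. A picture is of the moment at which its call begins. calibration takes no time and is no camera call.
- finish_job(): hands the job in; it is judged then, once.
The state is a dict: "time": time; "q": joint angles; "joint_vel": joint speeds; "joint_torque": joint torques, N m; "tool_pos": TCP position; "tcp_rot": TCP orientation; "wrist_force": force on the tool from outside, world axes, zero at the start; "torque": the same for the moment, N m; "width": opening from 0.0 (shut) to 1.0 (fully open); "grip_force": force on a finger pad.
Only numpy, scipy, OpenCV 4.12 (cv2) and the standard library are available. Lean on these libraries where they do the work, as an engineer would, in place of code of your own. Each camera call takes 0.05 s, during which the arm holds its last target. There are 200 camera calls.

## Working session

There is one attempt and no reset: what is moved stays moved. The work goes in short steps, Python scripts to look and compute and a tool call to move; the robot and the scene stay as the last step left them, time stands still between calls to the robot, and variables do not carry over. Pictures are saved under pics/ and viewed, at most 12 in all, crops included, and the job is handed in when it is done.

Besides the shell and the picture viewer there is one more tool, called after "Call:" by a JSON object that holds its "fn" and its "kwargs". step_arm: Moves the arm, as the interface text tells. Its arguments: {"type":"object","properties":{"commands":{"type":"array","items":{"type":"object","properties":{"fingers":{"type":"number"},"dx":{"type":"number"},"dy":{"type":"number"},"dz":{"type":"number"},"roll":{"type":"number"}}}},"squeeze":{"type":"number"}},"required":["commands"]}

```bash
mkdir -p pics; ls
cat > h.py <<'E'
import numpy as np, cv2
from workcell import *
def P(cal,pts):
    pts=np.atleast_2d(pts);T=np.array(cal["world_to_cam"]);c=pts@T[:3,:3].T+T[:3,3]
    c=c*[1,-1,-1];k=c@np.array(cal["intrinsics"]).T;return k[:,:2]/k[:,2:]
def cloud(cal,d):
    K=np.array(cal["intrinsics"]);T=np.array(cal["world_to_cam"]);v,u=np.mgrid[:d.shape[0],:d.shape[1]]
    r=np.stack([u,v,np.ones_like(u)],-1)@np.linalg.inv(K).T*d[...,None]*[1,-1,-1]
    w=(r-T[:3,3])@T[:3,:3];w[d==0]=np.nan;return w
def ray(cal,u,v,z):
    K=np.array(cal["intrinsics"]);T=np.array(cal["world_to_cam"])
    r=np.linalg.inv(K)@[u,v,1]*[1,-1,-1];R=T[:3,:3];o=-R.T@T[:3,3];d=R.T@r
    return o+d*(z-o[2])/d[2]
E
python3 - <<'E'
from h import *
for n in ["top","side"]:
    p,d=read_camera(n);np.savez(f"pics/{n}0.npz",p=p,d=d);cv2.imwrite(f"pics/{n}0.png",p)
    c=calibration(n);print({k:np.round(v,3).tolist() if not isinstance(v,str) else v for k,v in c.items()})
print(read_state())
E
```

```text
pics
{'intrinsics': [[471.805, 0.0, 319.009], [0.0, 471.805, 202.555], [0.0, 0.0, 1.0]], 'world_to_cam': [[-0.004, -1.0, -0.001, -0.047], [0.982, -0.005, 0.188, -0.574], [-0.188, -0.0, 0.982, -1.68], [0.0, 0.0, 0.0, 1.0]]}
{'intrinsics': [[516.605, 0.0, 325.036], [0.0, 516.605, 197.089], [0.0, 0.0, 1.0]], 'world_to_cam': [[0.808, -0.589, -0.025, -0.481], [0.313, 0.393, 0.865, -0.274], [-0.499, -0.706, 0.502, -1.3], [0.0, 0.0, 0.0, 1.0]]}
{'time': 0.1, 'q': array([ 1.18913558e+00,  2.64671704e-01,  1.60525318e+00,  2.08860838e-05,
        1.27371196e+00, -3.68918121e-02]), 'joint_vel': array([ 0.00165017, -0.0019641 , -0.00253034, -0.00102477,  0.00044665,
        0.0006973 ]), 'joint_torque': array([ 3.33837315e-04, -5.16716731e+01, -3.68586445e+01, -1.79861918e-04,
        6.47514593e-03,  1.06151052e-05]), 'tool_pos': array([0.22787598, 0.63465934, 0.23008215]), 'tcp_rot': array([-0.53881658, -3.09458889,  0.003134  ]), 'wrist_force': array([-0.30388047,  0.19429955,  0.37623879]), 'torque': array([-0.02707136,  0.02179472, -0.02836833]), 'grip_force': 0.0, 'width': 1.0028730220403257}
```

View pics/top0.png

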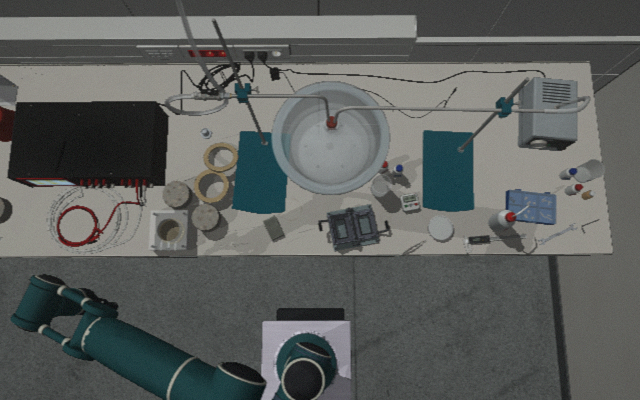

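View pics/side0.png

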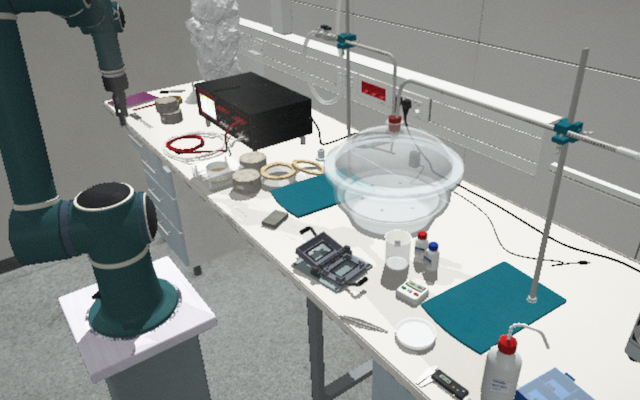

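The top view shows the slice at about (275,228) and the open holder at (352,228), with its handles at (322,225) and (388,230). The vessel is behind them at (331,138). In the side view the slice is at (275,219) and the holder at (333,260).

Run:
```python
from h import *
a=np.load("pics/top0.npz")['p'][195:260,255:405];b=np.load("pics/side0.npz")['p'][200:300,255:385]
a=cv2.resize(a,(692,300),interpolation=cv2.INTER_CUBIC);b=cv2.resize(b,(390,300),interpolation=cv2.INTER_CUBIC)
b=np.hstack([b,np.zeros((300,302,3),np.uint8)])
cv2.imwrite("pics/crop0.png",cv2.convertScaleAbs(np.vstack([a,b]),alpha=1.5))
c=calibration("top");d=np.load("pics/top0.npz")['d'];w=cloud(c,d)
for n,(u,v) in dict(slice=(275,228),bench=(300,245),hL=(323,224),hR=(387,231)).items(): print(n,np.round(w[v,u],3))
# points above bench in the holder region
z=w[...,2];x=w[...,0];y=w[...,1]
sub=z[203:255:2,315:395:3]*1000
print(np.array2string(np.nan_to_num(sub).astype(int),max_line_width=200))
print(np.round(w[229,[315,352,395]],3))
```

```text
slice [0.486 0.115 0.013]
bench [ 0.424  0.023 -0.005]
hL [ 0.502 -0.064 -0.001]
hR [ 0.472 -0.3    0.023]
[[ -3   4   3 -11   0   6  -4   7  -4  -7   7  -3   5  -8  -5   4  -4   3   0   2  -2   2  -3  -1   2   1  -2]
 [  0  -1  -3  -1  -2  -4   1   2   2  -3   4 -12   2   2   3   1   1   6   2   3  -1   8  -1  -5   3   1   6]
 [ -7   3  -3   1   3   2   0  -5  -9   1   0  -5   0  10   0   3   2   9  11  -4  -2  -2   2  12   1   0   0]
 [  1  -8   2   7  -1   6   1   2  -2   6   4  30  34   6  -1   6  10   2  16  22  -3  -2  -3   3  -1   1  -3]
 [  2  -3   1   2   8   7   5   5   5  11   1  24   3   2  13  14  23  30  25  13   8   5   0  -2   0  -3  -6]
 [  0  -1  -3   5   4   4   0   4   3  38  43  34  31  28  25  17  15  19  15  20  -1  -2  13  -1   0   1  -2]
 [  9   9   8  -4  -2  48  47  32  32  22  19  23  37  29  17  18  17  14  17  30 -11  -1   4  -7   6   2   2]
 [  5  -3  -2   1   0  52  31  26  34  28  23  13  19  19  16   5   4   7  18  19   7  -4   0   0   1  -3  -2]
 [  0   7  -2   1   5  50  35  31  32  23  30  22  31  14  21   0   3   6  18  14  -5   5   4  -2   0   2
[... 1266 characters left out ...]
40   0   4   5  26  29  19   1   1   0   5  -3   0  -2  -2  -2   4   0]
 [ -3   0   0  -7   6   0   0   9  13  15  -3   2   7  24  35  11   7   3  -1  -5  12   0   1  -4   0  -1  -2]
 [ -1   0  -7  -5  -3  -2   4   7  13   3   8   4  10  -5  -3   7   0   3   0   1   9   5   5  14  -3   1  -4]
 [  6   0   0  -1   1  -2   5   2   4   8  -1   1   9   5   0  -1   0  -1   0   0   3  -7  -3   3   4   4   0]
 [  6   0  -1   4  -2  -2   4  -4   5  -2   1   1   3  -6   2   2  -3  -3   3  -1   6  -4  -3  -2   2   2   0]
 [  2   2  -3  -3   0   8  -4   5   1  -6   5  -1  -3  -2  -2   6  -7  -8   1   4   1   2   0   1   3  -3   7]]
[[ 0.483 -0.034  0.005]
 [ 0.478 -0.17   0.035]
 [ 0.482 -0.334  0.001]]
```

View pics/crop0.png

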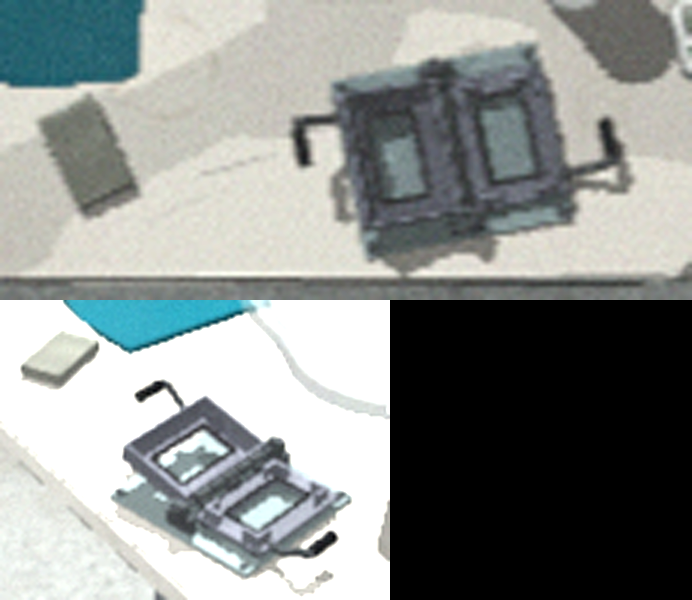

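The crop shows the lid on the left with its sleeve at crop (303,145), folded back and tilted slightly up. The lower frame is on the right, its window centre near (510,140) and its sleeve at (611,137). The slice is at (88,155) and sits about 25° off the image vertical. Next I average several frames to get finer detail.

```bash
cat >> h.py <<'E'
def avg(n,k=8):
    f=[read_camera(n) for _ in range(k)]
    p=np.mean([a for a,_ in f],0);d=np.array([b for _,b in f]);d[d==0]=np.nan
    return p.astype(np.float32),np.nan_to_num(np.nanmedian(d,0))
E
python3 - <<'E' 2>/dev/null
from h import *
for n,(u0,v0,wd,ht,s) in dict(top=(310,203,90,55,8),side=(290,225,90,70,8)).items():
    p,d=avg(n);np.savez(f"pics/{n}1.npz",p=p,d=d)
    a=cv2.resize(p[v0:v0+ht,u0:u0+wd],None,fx=s,fy=s,interpolation=cv2.INTER_CUBIC)
    a=np.clip((a/255)**.7*300,0,255).astype(np.uint8)
    for i in range(0,wd,10): cv2.line(a,(i*s+4,0),(i*s+4,5),(0,0,255),1);cv2.putText(a,str(u0+i),(i*s,16),0,.35,(0,0,255),1)
    for i in range(0,ht,10): cv2.line(a,(0,i*s+4),(5,i*s+4),(0,0,255),1);cv2.putText(a,str(v0+i),(6,i*s+8),0,.35,(0,0,255),1)
    cv2.imwrite(f"pics/{n}1.png",a)
    # slice
    w=cloud(calibration(n),d);c=calibration(n)
    hsv=cv2.cvtColor(p/255,cv2.COLOR_BGR2HSV)
    u,v=(275,228) if n=="top" else (275,219)
    R=slice(v-20,v+20),slice(u-20,u+20)
    g=p[R].mean(-1);print(n,"slice px",p[v,u],"bench",p[v+14,u+10], "z",np.nanmedian(w[v-2:v+3,u-2:u+3,2]))
    np.set_printoptions(linewidth=220);print(g[::2,::2].astype(int))
E
```

```text
top slice px [74.25  80.    78.625] bench [140.5   149.375 149.875] z 0.01388117972490417
[[ 53  54  54  53  53  54  55  57  54  54  57  55  55  53  53 115 150 149 148 149]
 [ 53  53  56  54  55  54  54  54  54  56  55  55  55  56  51 118 149 147 134 132]
 [ 65  50  51  51  52  51  51  51  59  67  66  66  70  75 142 149 141 133 132 132]
 [148 140 142 142 141 142 142 142 145 147 149 140 131 144 134 132 132 131 130 131]
 [146 146 146 145 146 146 147 146 133 104 113 130 131 126 130 131 131 132 131 132]
 [145 146 146 146 146 147 136 119  85  76  85 106 131 130 128 128 130 131 131 131]
 [145 144 146 147 132  91  86  79  75  76  77  82 128 130 130 131 128 123 122 123]
 [145 145 146 146 117  74  75  75  75  77  78  71 106 129 130 129 129 131 131 130]
 [146 146 146 145 129  76  73  76  77  80  80  81  75 129 129 130 129 129 129 129]
 [146 136 128 128 129  79  75  78  78  78  80  78  75 129 129 129 130 129 130 129]
 [132 128 128 129 131 110  75  77  79  79  77  79  73  74 129 130 130 129 128 129]
 [130 129 129 129 130 128  87  75  75  78  74  74  78  73 128 129 129 129 129 138]
 [129 128 129 
[... 1705 characters left out ...]
40  99  74 139 208 229 229 226 228]
 [227 227 228 187  79  81 104 129 137 147 135  89  75 143 229 228 229 228 229 229]
 [240 241 234 217 103  92  81  81  80  85  77  74 147 228 229 229 229 229 228 224]
 [240 241 241 206 206 150 130 114  96  80  75 146 229 229 228 229 229 229 229 228]
 [241 240 241 241 241 241 230 206 150 134 169 229 229 229 227 229 229 229 229 229]
 [241 241 241 241 241 241 242 241 242 241 241 241 241 239 235 231 228 229 229 229]
 [241 241 241 241 241 241 242 240 242 242 242 242 241 241 242 242 241 235 235 229]
 [241 241 242 241 241 241 241 241 239 240 240 241 242 242 241 237 238 241 242 241]
 [242 241 241 242 241 241 241 241 241 241 241 240 239 241 242 242 242 237 236 242]]
```

View pics/top1.png

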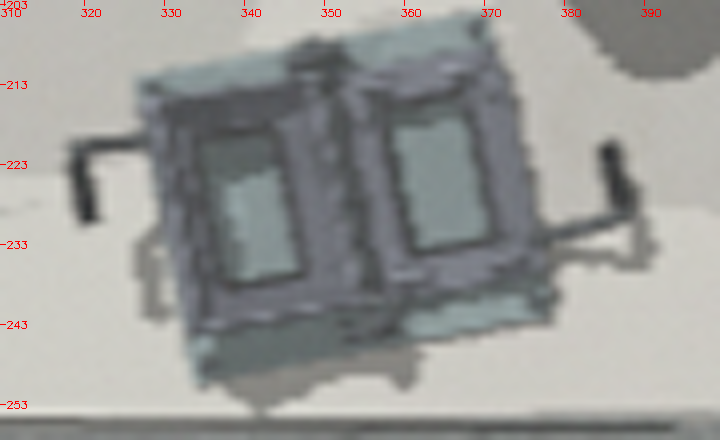

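View pics/side1.png

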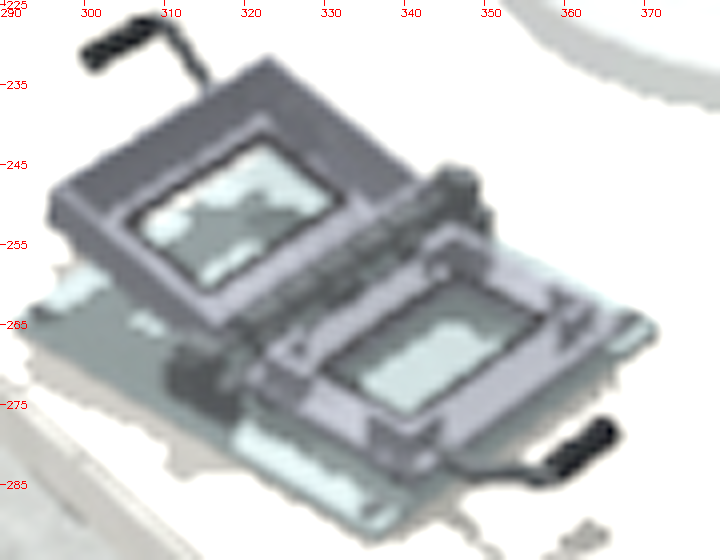

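The top crop shows the plate's corners at (143,82), (487,15), (553,320) and (203,388), and the lower window at (388,103), (470,92), (497,243) and (412,255). The sleeves are centred at (617,178) and (84,185). In the side crop the lower window is at (318,366), (465,273), (550,318) and (407,415), with sleeves at (583,450) and (120,43). I'll triangulate these across the two views.

```bash
cat >> h.py <<'E'
def tri(uv1,uv2):
    A=[];b=[]
    for n,(u,v) in (("top",uv1),("side",uv2)):
        c=calibration(n);K=np.array(c["intrinsics"]);T=np.array(c["world_to_cam"]);R=T[:3,:3]
        o=-R.T@T[:3,3];d=R.T@(np.linalg.inv(K)@[u,v,1]*[1,-1,-1]);d/=np.linalg.norm(d)
        M=np.eye(3)-np.outer(d,d);A.append(M);b.append(M@o)
    A=np.vstack(A);b=np.hstack(b);x=np.linalg.lstsq(A,b,rcond=None)[0];return x,np.linalg.norm(A@x-b)
E
python3 - <<'E'
from h import *
np.set_printoptions(precision=4,suppress=True)
ct,cs=calibration("top"),calibration("side")
t=lambda x,y:((x+.5)/8-.5+310,(y+.5)/8-.5+203)
s=lambda x,y:((x+.5)/8-.5+290,(y+.5)/8-.5+225)
pl=np.array([ray(ct,*t(*q),.006) for q in [(143,82),(487,15),(553,320),(203,388)]])
print("plate top",pl.mean(0));e=np.roll(pl,-1,0)-pl;print(np.linalg.norm(e,axis=1),np.degrees(np.arctan2(e[:,1],e[:,0])))
ps=np.array([ray(cs,*s(*q),.006) for q in [(20,315),(375,540),(655,325)]]);e=np.diff(ps,axis=0)
print("plate side",(ps[0]+ps[2])/2,np.linalg.norm(e,axis=1),np.degrees(np.arctan2(e[:,1],e[:,0])))
W=[tri(t(*a),s(*b)) for a,b in zip([(388,103),(470,92),(497,243),(412,255)],[(465,273),(550,318),(407,415),(318,366)])]
for x in W: print("win",x)
w=np.array([x for x,_ in W]);print(w.mean(0));e=np.roll(w,-1,0)-w;print(np.degrees(np.arctan2(e[:,1],e[:,0])),np.linalg.norm(e,axis=1))
for a,b in [((617,178),(583,450)),((608,142),(612,430)),((626,212),(555,472)),((84,185),(120,43)),((77,148),(155,22)),((90,222),(90,62))]: print("sleeve",tri(t(*a),s(*b)))
# slice: mask
for n,(u,v),thr in (("top",(275,228),105),("side",(275,219),190)):
    p=np.load(f"pics/{n}1.npz")['p'].mean(-1);o=v-24,u-24
    g=cv2.resize(p[o[0]:v+24,o[1]:u+24],None,fx=8,fy=8,interpolation=cv2.INTER_CUBIC)
    m=(g<thr).astype(np.uint8);
    if n=="side": m=((g>112)&(g<190)).astype(np.uint8)
    if n=="top": m=((g>66)&(g<105)).astype(np.uint8)
    m=cv2.morphologyEx(m,cv2.MORPH_OPEN,np.ones((15,15)))
    k,l,st,_=cv2.connectedComponentsWithStats(m);i=l[196,196];c=calibration(n)
    cn=max(cv2.findContours((l==i).astype(np.uint8),0,1)[0],key=cv2.contourArea)[:,0]
    q=np.array([ray(c,(x+.5)/8-.5+o[1],(y+.5)/8-.5+o[0],.014)[:2]*1000 for x,y in cn],np.float32)
    print(n,"slice",cv2.minAreaRect(q))
d=np.load("pics/top1.npz")['d'];wd=cloud(ct,d)
v0=ray(ct,331,196,.2);print("vessel front",v0)
E
```

```text
plate top [ 0.4873 -0.1755  0.006 ]
[0.1657 0.147  0.166  0.1464] [ -79.0986 -169.3721  100.7091   10.5082]
plate side [ 0.4888 -0.1766  0.006 ] [0.1702 0.1457] [-81.2571  11.8541]
win (array([ 0.5311, -0.1947,  0.0172]), np.float64(0.0004293700332726965))
win (array([ 0.5365, -0.2333,  0.0186]), np.float64(0.00041201158909348373))
win (array([ 0.4661, -0.2445,  0.0188]), np.float64(0.0014750227578601118))
win (array([ 0.4602, -0.2047,  0.0173]), np.float64(0.00040176846750275335))
[ 0.4985 -0.2193  0.018 ]
[ -82.1475 -170.9798   98.4367    8.0187] [0.039  0.0712 0.0402 0.0716]
sleeve (array([ 0.495 , -0.2999,  0.0257]), np.float64(0.0010348843634319057))
sleeve (array([ 0.5114, -0.2961,  0.0234]), np.float64(0.0002164629707284852))
sleeve (array([ 0.4795, -0.3037,  0.0268]), np.float64(0.0019186373859216967))
sleeve (array([ 0.4873, -0.0522,  0.0554]), np.float64(0.0012200256463693725))
sleeve (array([ 0.5044, -0.0492,  0.0558]), np.float64(0.000988550917101851))
sleeve (array([ 0.4712, -0.0553,  0.0554]), np.float64(0.00012877344259130624))
top slice ((489.4751281738281, 122.37132263183594), (78.98786926269531, 55.6719856262207), 27.28938102722168)
side slice ((486.3011779785156, 120.05084228515625), (78.09329223632812, 49.91102600097656), 24.85369873046875)
vessel front [ 0.5684 -0.0897  0.2   ]
```

```bash
cat > g.py <<'E'
# usage: g.py x y z yawdeg(closing dir, world) -> deltas in the tool frame
import sys
from h import *
from scipy.spatial.transform import Rotation as Ro
s=read_state();R=Ro.from_rotvec(s["tcp_rot"]).as_matrix();p=s["tool_pos"]
a=[float(v) for v in sys.argv[1:]]
yaw=np.degrees(np.arctan2(R[1,1],R[0,1]))
print("t",round(s["time"],2),"pos",np.round(p,4),"yaw",round(yaw,2),"tilt z",np.round(R[:,2],4),"q",np.round(s["q"],2),"w",round(s["width"],3),"grip",s["grip_force"],"F",np.round(s["wrist_force"],1))
for i in range(0,len(a),4):
    r=(-(a[i+3]-yaw)+90)%180-90
    print("d",np.round(R.T@(np.array(a[i:i+3])-p),4),"roll",round(r,2))
E
python3 g.py .4875 .121 .10 116  .4875 .121 .23 116
```

```text
t 0.9 pos [0.2281 0.6353 0.2313] yaw 70.25 tilt z [ 0.  0. -1.] q [ 1.19  0.26  1.6   0.    1.27 -0.04] w 1.001 grip 0.0 F [-0.   0.4  0.5]
d [-0.4179 -0.3964  0.1313] roll -45.75
d [-0.4179 -0.3964  0.0013] roll -45.75
```

Call:
{"fn": "step_arm", "kwargs": {"commands": [{"fingers": -1, "dx": -0.042, "dy": -0.04, "dz": 0, "roll": -5}, {"fingers": -1, "dx": -0.084, "dy": -0.08, "dz": 0, "roll": -10}, {"fingers": -1, "dx": -0.126, "dy": -0.119, "dz": 0, "roll": -15}, {"fingers": -1, "dx": -0.168, "dy": -0.159, "dz": 0, "roll": -20}, {"fingers": -1, "dx": -0.21, "dy": -0.199, "dz": 0, "roll": -25}, {"fingers": -1, "dx": -0.251, "dy": -0.238, "dz": 0, "roll": -30}, {"fingers": -1, "dx": -0.293, "dy": -0.278, "dz": 0.0, "roll": -35}, {"fingers": -1, "dx": -0.335, "dy": -0.317, "dz": 0.0, "roll": -40}]}}

```text
time: 1.9
tool_pos: [0.437, 0.222, 0.2317]
tcp_rot: [-0.557, 3.091, 0.0]
wrist_force: [0.8, 0.3, -0.2]
width: 1.002
grip_force: 0.0
```

```bash
python3 g.py .4875 .121 .10 116  .4875 .121 .05 116
```

```text
t 1.9 pos [0.437  0.222  0.2317] yaw 110.42 tilt z [ 1.1e-03  5.0e-04 -1.0e+00] q [ 0.42 -0.09  1.99 -0.    1.24 -1.51] w 1.002 grip 0.0 F [ 0.8  0.3 -0.2]
d [-0.012  -0.1123  0.1317] roll -5.58
d [-0.0119 -0.1123  0.1817] roll -5.58
```

Call:
{"fn": "step_arm", "kwargs": {"commands": [{"fingers": -1, "dx": -0.004, "dy": -0.04, "dz": 0.01, "roll": -5.6}, {"fingers": -1, "dx": -0.009, "dy": -0.08, "dz": 0.05, "roll": -5.6}, {"fingers": -1, "dx": -0.012, "dy": -0.112, "dz": 0.09, "roll": -5.6}, {"fingers": -0.6, "dx": -0.012, "dy": -0.1125, "dz": 0.14, "roll": -5.6}, {"fingers": -0.6, "dx": -0.012, "dy": -0.1125, "dz": 0.181, "roll": -5.6}, {"fingers": -0.6, "dx": -0.012, "dy": -0.1125, "dz": 0.181, "roll": -5.6}]}}

```text
time: 2.65
tool_pos: [0.4829, 0.1214, 0.047]
tcp_rot: [0.7, -3.054, -0.0]
wrist_force: [-0.6, -0.8, -0.3]
width: 0.802
grip_force: 0.0
```

```bash
python3 g.py .4875 .121 .004 116
python3 - <<'E'
from h import *
o=[]
for n,(u,v) in (("top",(275,228)),("side",(275,219))):
    p,_=avg(n,4);a=p[v-35:v+25,u-30:u+30];o.append(cv2.resize(a,(400,400),interpolation=cv2.INTER_CUBIC))
o=np.hstack(o);cv2.imwrite("pics/a.png",np.clip((o/255)**.7*280,0,255).astype(np.uint8))
E
```

```text
t 2.65 pos [0.4829 0.1214 0.047 ] yaw 115.82 tilt z [-0.0081 -0.0016 -1.    ] q [ 0.2   0.13  2.14 -0.    0.88 -1.83] w 0.802 grip 0.0 F [-0.6 -0.8 -0.3]
d [-0.0043 -0.0024  0.043 ] roll -0.18<stdin>:5: RuntimeWarning: invalid value encountered in power
<stdin>:5: RuntimeWarning: invalid value encountered in cast
```

View pics/a.png

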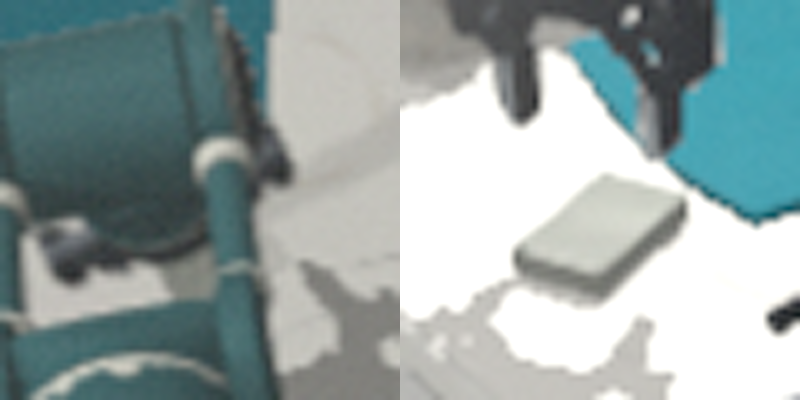

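The top view is blocked by the arm. In the side crop the fingertips at (520,120) and (655,155) straddle the slice, which is centred at (600,238). I'll check them against the TCP projection.

```bash
python3 - <<'E'
from h import *
s=read_state();p=s["tool_pos"];c=calibration("side")
y=np.array([np.cos(np.radians(115.8)),np.sin(np.radians(115.8)),0])
for k in (-.034,0,.034):
  for dz in (0,.006): print(k,dz,(P(c,p+k*y+[0,0,dz])[0]-[244.5,183.5])*6.667+[400,0])
print((P(c,[.4875,.121,.014])[0]-[244.5,183.5])*6.667+[400,0])
E
python3 g.py .4875 .121 .003 116
```

```text
-0.034 0 [654.93919695 167.01041933]
-0.034 0.006 [654.08193815 155.89896467]
0 0 [593.09079964 150.44300866]
0 0.006 [592.12487098 139.39914271]
0.034 0 [532.32989087 134.16690497]
0.034 0.006 [531.25923336 123.18997998]
[600.39267945 221.24688747]
t 3.05 pos [0.4878 0.1227 0.052 ] yaw 115.86 tilt z [ 3.2e-03  6.0e-04 -1.0e+00] q [ 0.2   0.13  2.13  0.    0.88 -1.83] w 0.801 grip 0.0 F [-1.  -0.   1.2]
d [ 0.0012 -0.0013  0.049 ] roll -0.14
```

Call:
{"fn": "step_arm", "kwargs": {"commands": [{"fingers": -0.6, "dx": 0.001, "dy": -0.002, "dz": 0.02, "roll": 0}, {"fingers": -0.6, "dx": 0.001, "dy": -0.002, "dz": 0.04, "roll": 0}, {"fingers": -0.6, "dx": 0.001, "dy": -0.002, "dz": 0.047, "roll": 0}, {"fingers": -0.6, "dx": 0.001, "dy": -0.002, "dz": 0.048, "roll": 0}, {"fingers": -0.6, "dx": 0.001, "dy": -0.002, "dz": 0.048, "roll": 0}]}}

```text
time: 3.68
tool_pos: [0.4872, 0.1202, 0.003]
tcp_rot: [-0.702, 3.061, -0.0]
wrist_force: [0.6, 0.9, -0.2]
width: 0.802
grip_force: 0.0
```

```bash
python3 g.py .4865 .120 .003 116
```

```text
t 3.67 pos [0.4872 0.1202 0.003 ] yaw 115.85 tilt z [ 1.3e-03  2.0e-04 -1.0e+00] q [ 0.19  0.2   2.16 -0.    0.78 -1.83] w 0.802 grip 0.0 F [ 0.6  0.9 -0.2]
d [0.0007 0.0001 0.    ] roll -0.15
```

Call:
{"fn": "step_arm", "kwargs": {"commands": [{"fingers": 0.4}, {"fingers": 0.4}, {"fingers": 0.4}, {"fingers": 0.4}, {"fingers": 0.4}], "squeeze": 40}}

```text
invalid input
```

```bash
python3 g.py .4865 .120 .003 116
```

```text
t 3.67 pos [0.4872 0.1202 0.003 ] yaw 115.85 tilt z [ 1.3e-03  2.0e-04 -1.0e+00] q [ 0.19  0.2   2.16 -0.    0.78 -1.83] w 0.802 grip 0.0 F [ 0.6  0.9 -0.2]
d [0.0007 0.0001 0.    ] roll -0.15
```

Apparently every row needs all of its fields.

Call:
{"fn": "step_arm", "kwargs": {"commands": [{"fingers": 0.4, "dx": 0, "dy": 0, "dz": 0, "roll": 0}, {"fingers": 0.4, "dx": 0, "dy": 0, "dz": 0, "roll": 0}, {"fingers": 0.4, "dx": 0, "dy": 0, "dz": 0, "roll": 0}, {"fingers": 0.4, "dx": 0, "dy": 0, "dz": 0, "roll": 0}, {"fingers": 0.4, "dx": 0, "dy": 0, "dz": 0, "roll": 0}], "squeeze": 40}}

```text
time: 4.3
tool_pos: [0.4874, 0.1203, 0.0034]
tcp_rot: [-0.702, 3.06, 0.0]
wrist_force: [-2.2, -0.3, 6.4]
width: 0.57
grip_force: 42.2
```

```bash
python3 g.py .4865 .120 .12 116 .498 -.22 .12 100
```

```text
t 4.3 pos [0.4874 0.1203 0.0034] yaw 115.84 tilt z [ 1.7e-03  4.0e-04 -1.0e+00] q [ 0.19  0.2   2.16  0.    0.78 -1.83] w 0.57 grip 42.16269314289093 F [-2.2 -0.3  6.4]
d [ 0.0007  0.     -0.1166] roll -0.16
d [ 0.1386 -0.311  -0.1168] roll 15.84
```

Call:
{"fn": "step_arm", "kwargs": {"commands": [{"fingers": 0.4, "dx": 0, "dy": 0, "dz": -0.02, "roll": 0}, {"fingers": 0.4, "dx": 0, "dy": 0, "dz": -0.05, "roll": 0}, {"fingers": 0.4, "dx": 0, "dy": 0, "dz": -0.09, "roll": 0}, {"fingers": 0.4, "dx": 0.02, "dy": -0.045, "dz": -0.117, "roll": 2}, {"fingers": 0.4, "dx": 0.04, "dy": -0.09, "dz": -0.117, "roll": 5}, {"fingers": 0.4, "dx": 0.06, "dy": -0.135, "dz": -0.117, "roll": 8}, {"fingers": 0.4, "dx": 0.08, "dy": -0.18, "dz": -0.117, "roll": 11}, {"fingers": 0.4, "dx": 0.1, "dy": -0.224, "dz": -0.117, "roll": 14}]}}

```text
time: 5.3
tool_pos: [0.4935, -0.1266, 0.119]
tcp_rot: [0.321, -3.125, -0.0]
wrist_force: [0.6, 0.6, -1.3]
width: 0.57
grip_force: 42.2
```

```bash
python3 g.py .498 -.22 .08 100
```

```text
t 5.3 pos [ 0.4935 -0.1266  0.119 ] yaw 101.74 tilt z [-3.e-04  1.e-04 -1.e+00] q [-0.3   0.05  2.07 -0.    1.02 -2.08] w 0.57 grip 42.24934101104736 F [ 0.6  0.6 -1.3]
d [ 0.0146 -0.0923  0.039 ] roll 1.74
```

Call:
{"fn": "step_arm", "kwargs": {"commands": [{"fingers": 0.4, "dx": 0.007, "dy": -0.045, "dz": 0, "roll": 1}, {"fingers": 0.4, "dx": 0.0145, "dy": -0.08, "dz": 0.01, "roll": 1.7}, {"fingers": 0.4, "dx": 0.0145, "dy": -0.092, "dz": 0.04, "roll": 1.7}, {"fingers": 0.4, "dx": 0.0145, "dy": -0.0925, "dz": 0.062, "roll": 1.7}, {"fingers": 0.4, "dx": 0.0145, "dy": -0.0925, "dz": 0.064, "roll": 1.7}, {"fingers": 0.4, "dx": 0.0145, "dy": -0.0925, "dz": 0.064, "roll": 1.7}, {"fingers": 0.4, "dx": 0.0145, "dy": -0.0925, "dz": 0.064, "roll": 1.7}]}}

```text
time: 6.18
tool_pos: [0.4999, -0.2188, 0.0565]
tcp_rot: [-0.278, 3.127, -0.002]
wrist_force: [0.6, 0.0, -1.5]
width: 0.57
grip_force: 42.3
```

```bash
python3 g.py .498 -.22 .08 100
python3 - <<'E'
from h import *
p,_=avg("side",4);a=cv2.resize(p[200:295,300:395],(760,760)[:2],interpolation=cv2.INTER_CUBIC)[:600]
cv2.imwrite("pics/b.png",(np.clip(a/255,0,1)**.6*270).clip(0,255).astype(np.uint8))
E
```

```text
t 6.17 pos [ 0.4999 -0.2188  0.0565] yaw 100.17 tilt z [ 0.002 -0.001 -1.   ] q [-0.46  0.19  2.04 -0.    0.9  -2.21] w 0.57 grip 42.27099895477295 F [ 0.6  0.  -1.5]
d [ 0.002  -0.0008 -0.0235] roll 0.17
```

View pics/b.png

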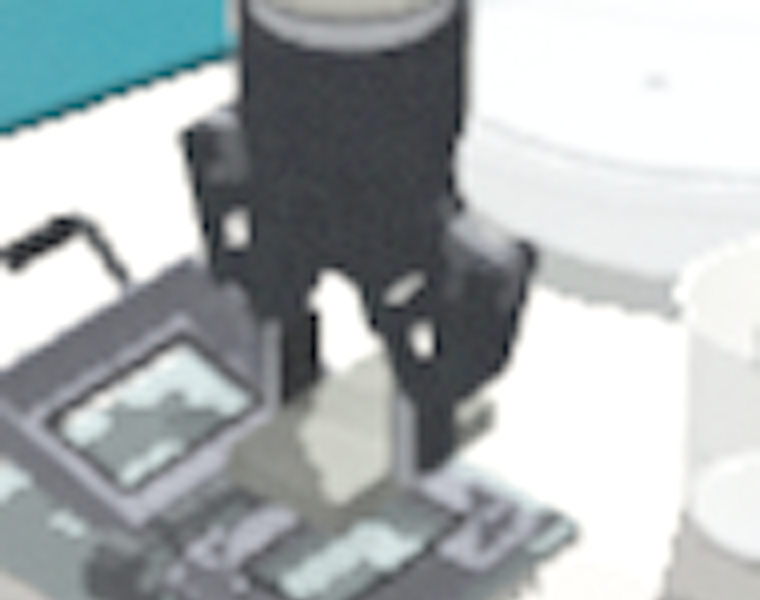

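The side crop shows the slice between the fingers at about (320,440), partly in shadow. I'll overlay the expected flat slice to check whether it hangs tilted.

Run:
```python
from h import *
s=read_state();c=calibration("side");t=s["tool_pos"]
ps=np.radians(10.2);ux=np.array([np.cos(ps),np.sin(ps),0]);uy=np.array([-np.sin(ps),np.cos(ps),0])
for dz in (.0135,-.0005):
  for a,b in ((-1,-1),(1,-1),(1,1),(-1,1)):
    print(dz,a,b,np.round((P(c,t+a*.04*ux+b*.025*uy+[0,0,dz])[0]-[299.5,199.5])*8))
```

```text
0.0135 -1 -1 [330. 502.]
0.0135 1 -1 [492. 392.]
0.0135 1 1 [379. 334.]
0.0135 -1 1 [217. 440.]
-0.0005 -1 -1 [331. 537.]
-0.0005 1 -1 [492. 426.]
-0.0005 1 1 [380. 368.]
-0.0005 -1 1 [218. 474.]
```

Run:
```python
from h import *
np.set_printoptions(linewidth=250)
p,_=avg("side",6);np.save("pics/b.npy",p);g=p.mean(-1)
print("cols 322-365, rows 246-268")
print(np.arange(322,366))
for r in range(246,269): print(r,' '.join(f"{int(x):3d}" for x in g[r,322:366]))
```

```text
cols 322-365, rows 246-268
[322 323 324 325 326 327 328 329 330 331 332 333 334 335 336 337 338 339 340 341 342 343 344 345 346 347 348 349 350 351 352 353 354 355 356 357 358 359 360 361 362 363 364 365]
246 190 192 190 177 133  74  45  65  84  66  68  81  60  22  20  20  20  25  67 143 184 178 158 157 158 146  94  25  25  25  24  27  27  23  27  24  24  23  21  22  54 172 235 242
247 191 190 190 192 177 135  84  51  53  56  61  81  61  20  21  20  19  38  85 127 152 160 160 160 161 161 121  39  26  26  23  24  24  27  26  27  24  23  24  60 154 227 242 242
248 163 175 191 187 184 172 140 103  59  38  57  82  62  21  21  20  28  65 119 144 151 155 154 155 158 163 128  52  26  25  25  23  24  25  25  25  26  44 121 185 228 242 242 242
249 102 152 188 179 172 172 173 156 114  69  59  83  64  17  24  36  50  93 133 145 147 145 146 145 150 156 125  66  38  25  23  24  26  23  26  23  41  97 181 229 239 242 241 242
250  98 128 153 141 143 158 174 163 125  72  65  88  67  32  45  57  71 114 145 146 147 147 147 146 146 145 120  88  76  45  24  23  24  24  29  58 100 136 147 185 231 242 242
[... 2544 characters left out ...]
  73  83  71  81 114 134 133 133 130 123  97  61  69  74  77  74  71  67  95 120 119 122 103  82  87  87  85  83  77  67  54  51  89  96  77  72  61  72 113 136
266  55  63  60  62 104 110  86 115 134 134 137 132 105  77  57  53  62  72  77  75  71  95 143 166 166 171 160 120  99  98  99  91  76  52  60  93 117 102  66  61  79  97 116 126
267  56  67  84 106 119 107 105 135 137 142 133 102  60  55  68  68  71  74  76  99 121 141 165 165 165 177 188 169 142 142 120  68  54  74 105 130 135 110  69  65 103 127 116 101
268  46  88 132 130  92  66 106 136 134 125  94  50  50  61  67  75  78  78 102 146 166 165 166 168 174 178 185 185 179 160 111  38  57 107 135 135 136 106  80 104 111 103  76  81
```

Run:
```python
from h import *
np.set_printoptions(precision=4,suppress=True)
ct,cs=calibration("top"),calibration("side")
t=lambda x,y:((x+.5)/8-.5+310,(y+.5)/8-.5+203)
s=lambda x,y:((x+.5)/8-.5+290,(y+.5)/8-.5+225)
for z in (.016,.018):
    a=np.array([ray(ct,*t(*q),z) for q in [(388,103),(470,92),(497,243),(412,255)]])
    b=np.array([ray(cs,*s(*q),z) for q in [(465,273),(550,318),(407,415),(318,366)]])
    for w in (a,b):
        m=(w[0]+w[1]-w[2]-w[3]);print(z,w.mean(0),np.degrees(np.arctan2(m[1],m[0])))
# side view: outer corners of stop tops (z~.0265)
# depth of frame border, top view, from averaged depth
d=np.load("pics/top1.npz")['d'];w=cloud(ct,d)
ps=np.radians(10);ux=np.array([np.cos(ps),np.sin(ps)]);uy=np.array([-ux[1],ux[0]])
q=(w[...,:2]-[.4895,-.176]);X=q@ux;Y=q@uy
for nm,m in dict(face=(abs(X)<15e-3)&(Y<-68e-3)&(Y>-82e-3),ends=(abs(X)>38e-3)&(abs(X)<50e-3)&(abs(Y+.045)<.012),window=(abs(X)<.025)&(abs(Y+.045)<.01)).items():
    print(nm,m.sum(),np.nanmedian(w[m,2]))
```

```text
0.016 [ 0.4985 -0.2193  0.016 ] 8.197505224348596
0.016 [ 0.5004 -0.2174  0.016 ] 8.684512550022239
0.018 [ 0.4982 -0.2191  0.018 ] 8.197505224348577
0.018 [ 0.4988 -0.2194  0.018 ] 8.684512550022127
face 32 0.016754578123417827
ends 41 0.017078855581400095
window 70 0.0057415365225314905
```

```bash
python3 g.py .4985 -.2197 .031 99.5 .4985 -.2197 .024 99.5
```

```text
t 6.67 pos [ 0.4989 -0.2186  0.0553] yaw 100.14 tilt z [ 1.e-04 -0.e+00 -1.e+00] q [-0.46  0.2   2.04 -0.    0.9  -2.21] w 0.574 grip 42.271326184272766 F [ 0.2 -1.2 -2.4]
d [ 0.0006 -0.001   0.0243] roll 0.64
d [ 0.0006 -0.001   0.0313] roll 0.64
```

Call:
{"fn": "step_arm", "kwargs": {"commands": [{"fingers": 0.4, "dx": 0.0006, "dy": -0.001, "dz": 0.015, "roll": 0.6}, {"fingers": 0.4, "dx": 0.0006, "dy": -0.001, "dz": 0.024, "roll": 0.6}, {"fingers": 0.4, "dx": 0.0006, "dy": -0.001, "dz": 0.027, "roll": 0.6}, {"fingers": 0.4, "dx": 0.0006, "dy": -0.001, "dz": 0.029, "roll": 0.6}, {"fingers": 0.4, "dx": 0.0006, "dy": -0.001, "dz": 0.031, "roll": 0.6}, {"fingers": 0.4, "dx": 0.0006, "dy": -0.001, "dz": 0.031, "roll": 0.6}]}}

```text
time: 7.42
tool_pos: [0.4985, -0.2198, 0.0244]
tcp_rot: [-0.261, 3.131, -0.0]
wrist_force: [-0.2, -0.7, -1.6]
width: 0.569
grip_force: 42.3
```

```bash
python3 g.py .4985 -.2197 .0205 99.5
```

```text
t 7.42 pos [ 0.4985 -0.2198  0.0244] yaw 99.55 tilt z [ 1.e-04 -1.e-04 -1.e+00] q [-0.46  0.24  2.06 -0.    0.84 -2.2 ] w 0.569 grip 42.267290353775024 F [-0.2 -0.7 -1.6]
d [0.     0.0001 0.0039] roll 0.05
```

Call:
{"fn": "step_arm", "kwargs": {"commands": [{"fingers": 0.4, "dx": 0, "dy": 0, "dz": 0.0015, "roll": 0}, {"fingers": 0.4, "dx": 0, "dy": 0, "dz": 0.003, "roll": 0}, {"fingers": 0.4, "dx": 0, "dy": 0, "dz": 0.0037, "roll": 0}, {"fingers": 0.4, "dx": 0, "dy": 0, "dz": 0.0037, "roll": 0}]}}

```text
time: 7.92
tool_pos: [0.4985, -0.2197, 0.0206]
tcp_rot: [-0.261, 3.131, -0.0]
wrist_force: [0.1, -0.5, -1.7]
width: 0.574
grip_force: 42.3
```

Call:
{"fn": "step_arm", "kwargs": {"commands": [{"fingers": 0.4, "dx": 0, "dy": 0, "dz": 0.001, "roll": 0}, {"fingers": 0.4, "dx": 0, "dy": 0, "dz": 0.002, "roll": 0}, {"fingers": 0.4, "dx": 0, "dy": 0, "dz": 0.002, "roll": 0}]}}

```text
time: 8.3
tool_pos: [0.4986, -0.2198, 0.0204]
tcp_rot: [0.262, -3.13, -0.0]
wrist_force: [-6.0, 2.3, 11.4]
width: 0.571
grip_force: 43.7
```

Call:
{"fn": "step_arm", "kwargs": {"commands": [{"fingers": -0.28, "dx": 0, "dy": 0, "dz": 0.001, "roll": 0}, {"fingers": -0.28, "dx": 0, "dy": 0, "dz": 0.0, "roll": 0}, {"fingers": -0.28, "dx": 0, "dy": 0, "dz": -0.01, "roll": 0}, {"fingers": -0.28, "dx": 0, "dy": 0, "dz": -0.03, "roll": 0}, {"fingers": -0.28, "dx": 0, "dy": 0, "dz": -0.06, "roll": 0}, {"fingers": -0.28, "dx": 0, "dy": 0, "dz": -0.1, "roll": 0}, {"fingers": -0.28, "dx": 0, "dy": 0.03, "dz": -0.12, "roll": 0}, {"fingers": 0.3, "dx": 0, "dy": 0.07, "dz": -0.12, "roll": 0}]}}

```text
time: 9.3
tool_pos: [0.4892, -0.1514, 0.1421]
tcp_rot: [-0.258, 3.125, -0.004]
wrist_force: [0.9, 0.6, -0.2]
width: 0.444
grip_force: 0.0
```

```bash
python3 g.py .4873 -.0522 .12 100
python3 - <<'E'
from h import *
a=avg("side",4)[0][235:290,305:380];b=avg("top",4)[0][200:255,325:400]
f=lambda a:cv2.resize(a,(400,293),interpolation=cv2.INTER_CUBIC)
a=np.vstack([f(a),f(b)]);cv2.imwrite("pics/c.png",(np.clip(a/255,0,1)**.7*290).clip(0,255).astype(np.uint8))
E
```

```text
t 9.3 pos [ 0.4892 -0.1514  0.1421] yaw 99.44 tilt z [ 0.0062 -0.0022 -1.    ] q [-0.35  0.03  2.05  0.    1.06 -2.08] w 0.444 grip 0.0 F [ 0.9  0.6 -0.2]
d [-0.0143  0.0982  0.0219] roll -0.56
```

View pics/c.png

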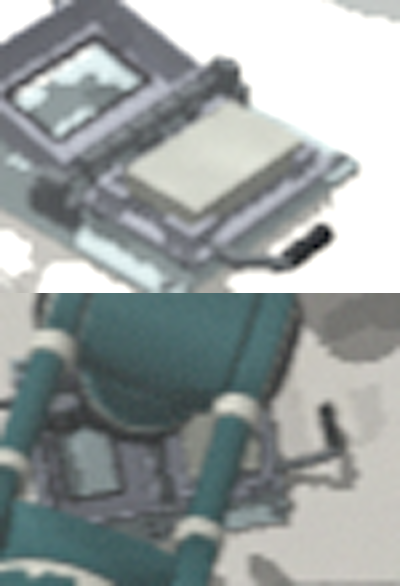

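The side crop shows the slice flat in the lower frame, its top-face corners at (232,100), (303,148), (195,220) and (122,165), with the stops showing round it. The contact height also matches the frame face. Next I go to the lid's sleeve.

Call:
{"fn": "step_arm", "kwargs": {"commands": [{"fingers": 0.4, "dx": -0.007, "dy": 0.045, "dz": 0, "roll": -0.5}, {"fingers": 0.4, "dx": -0.014, "dy": 0.08, "dz": 0, "roll": -0.5}, {"fingers": 0.4, "dx": -0.0143, "dy": 0.097, "dz": 0.02, "roll": -0.5}, {"fingers": 0.4, "dx": -0.0143, "dy": 0.098, "dz": 0.035, "roll": -0.5}, {"fingers": 0.4, "dx": -0.0143, "dy": 0.098, "dz": 0.04, "roll": -0.5}, {"fingers": 0.4, "dx": -0.0143, "dy": 0.098, "dz": 0.04, "roll": -0.5}, {"fingers": 0.4, "dx": -0.0143, "dy": 0.098, "dz": 0.04, "roll": -0.5}]}}

```text
time: 10.58
tool_pos: [0.4854, -0.0525, 0.0991]
tcp_rot: [-0.273, 3.129, -0.001]
wrist_force: [-0.9, -0.0, 0.4]
width: 0.297
grip_force: 0.0
```

```bash
python3 g.py .4873 -.0522 .036 100
python3 - <<'E'
from h import *
g=avg("side",4)[0].mean(-1);c=calibration("side")
s=read_state();print(P(c,s["tool_pos"]),P(c,[.4873,-.0522,.0554]))
np.set_printoptions(linewidth=250)
for r in range(205,242): print(r,' '.join(f"{int(x):3d}" for x in g[r,286:325]))
E
```

```text
t 10.57 pos [ 0.4854 -0.0525  0.0991] yaw 99.98 tilt z [ 1.e-03 -3.e-04 -1.e+00] q [-0.16  0.03  2.13 -0.    0.98 -1.9 ] w 0.297 grip 0.0 F [-0.9 -0.   0.4]
d [-0.0019 -0.      0.0631] roll -0.02
[[303.51360931 217.19257934]] [[304.87308545 229.88408242]]
205  98  96  99 100  98  97  97  97 116 101  53  48  29  24  22  22  52  67  39  26  24  29  29  25  25  23  27  25  25  24  25  50  86  95  97  95  95  94  96
206  99  99 100  98  98  99 100  98  97  90  71  56  28  20  20  21  51  85  68  27  25  27  23  23  25  26  25  21  26  25  25  68  99  95  95  95  95  90  83
207  97  99  97  98  99  97  98  98  99  88  66  53  21  24  22  21  46 101  97  28  26  24  26  24  24  27  24  24  24  53  69  80  97  95  89  84  81  69  54
208  93  99  97  98  98  99  98  99  97  92  80  62  22  23  21  23  27  91  94  28  28  26  25  26  25  26  22  54  71  88 105  92  87  81  69  57  50  44  59
209  78  86  96  99  99  98  99  99  97  92  84  64  25  23  23  21  20  84  95  44  24  24  27  24  27  39  58  89 102  85  83  72  64  55  44  59 136 182 188
210 144  69  80  93  98  99  97  97  99  86 
[... 4375 characters left out ...]
 242 238 229 205 145  80  61  59  59  56  57  62  62  61  63
238 242 242 242 241 235 230 232 236 240 242 243 243 242 243 242 242 242 242 243 243 242 243 242 240 234 209 149  96  64  57  60  60  58  59  60  62  63  63  61
239 241 242 242 242 242 239 235 232 234 237 240 242 242 242 242 242 242 242 242 242 243 242 239 224 178 119  70  59  59  58  59  62  62  63  61  78  95  83  61
240 240 242 242 241 242 242 242 241 238 234 238 241 242 243 243 242 243 242 243 242 236 222 197 146  82  62  60  60  59  61  61  62  61  65  80 106 116  99  75
241 242 242 242 242 242 243 242 243 242 243 240 240 242 240 240 242 242 242 242 236 197 113  69  63  58  59  59  60  63  64  63  61  79  96 104  98  70  73  76
```

Call:
{"fn": "step_arm", "kwargs": {"commands": [{"fingers": 0.4, "dx": -0.002, "dy": 0, "dz": 0.025, "roll": 0}, {"fingers": 0.4, "dx": -0.002, "dy": 0, "dz": 0.045, "roll": 0}, {"fingers": 0.4, "dx": -0.002, "dy": 0, "dz": 0.06, "roll": 0}, {"fingers": 0.4, "dx": -0.002, "dy": 0, "dz": 0.062, "roll": 0}, {"fingers": 0.4, "dx": -0.002, "dy": 0, "dz": 0.062, "roll": 0}]}}

```text
time: 11.4
tool_pos: [0.4871, -0.0514, 0.0369]
tcp_rot: [-0.275, 3.129, -0.0]
wrist_force: [0.4, -0.8, 0.1]
width: 0.297
grip_force: 0.0
```

Call:
{"fn": "step_arm", "kwargs": {"commands": [{"fingers": 1, "dx": 0, "dy": 0, "dz": 0, "roll": 0}, {"fingers": 1, "dx": 0, "dy": 0, "dz": 0, "roll": 0}, {"fingers": 1, "dx": 0, "dy": 0, "dz": 0, "roll": 0}, {"fingers": 1, "dx": 0, "dy": 0, "dz": 0, "roll": 0}], "squeeze": 25}}

```text
time: 11.9
tool_pos: [0.4876, -0.0519, 0.0372]
tcp_rot: [-0.275, 3.128, -0.002]
wrist_force: [2.8, -6.1, -0.8]
width: 0.13
grip_force: 24.6
```

```bash
python3 g.py .4873 -.0522 .036 100
```

```text
t 11.9 pos [ 0.4876 -0.0519  0.0372] yaw 100.06 tilt z [ 0.0019 -0.001  -1.    ] q [-0.16  0.13  2.17 -0.    0.85 -1.9 ] w 0.13 grip 24.602678418159485 F [ 2.8 -6.1 -0.8]
d [ 0.0004 -0.0002  0.0012] roll 0.06
```

Run:
```python
import numpy as np
r=.124;a0=14.2
for b in (14.2,58,102,146):
    for a in np.linspace(b,b+44,9)[1:] if b<140 else np.linspace(146,179,9)[1:]:
        print(b,round(a,1),"dy %.4f dz %.4f"%(r*(np.cos(np.radians(a))-np.cos(np.radians(b))),-r*(np.sin(np.radians(a))-np.sin(np.radians(b)))))
```

```text
14.2 19.7 dy -0.0035 dz -0.0114
14.2 25.2 dy -0.0080 dz -0.0224
14.2 30.7 dy -0.0136 dz -0.0329
14.2 36.2 dy -0.0201 dz -0.0428
14.2 41.7 dy -0.0276 dz -0.0521
14.2 47.2 dy -0.0360 dz -0.0606
14.2 52.7 dy -0.0451 dz -0.0682
14.2 58.2 dy -0.0549 dz -0.0750
58 63.5 dy -0.0104 dz -0.0058
58 69.0 dy -0.0213 dz -0.0106
58 74.5 dy -0.0326 dz -0.0143
58 80.0 dy -0.0442 dz -0.0170
58 85.5 dy -0.0560 dz -0.0185
58 91.0 dy -0.0679 dz -0.0188
58 96.5 dy -0.0797 dz -0.0180
58 102.0 dy -0.0915 dz -0.0161
102 107.5 dy -0.0115 dz 0.0030
102 113.0 dy -0.0227 dz 0.0071
102 118.5 dy -0.0334 dz 0.0123
102 124.0 dy -0.0436 dz 0.0185
102 129.5 dy -0.0531 dz 0.0256
102 135.0 dy -0.0619 dz 0.0336
102 140.5 dy -0.0699 dz 0.0424
102 146.0 dy -0.0770 dz 0.0520
146 150.1 dy -0.0047 dz 0.0076
146 154.2 dy -0.0089 dz 0.0155
146 158.4 dy -0.0125 dz 0.0236
146 162.5 dy -0.0155 dz 0.0321
146 166.6 dy -0.0178 dz 0.0407
146 170.8 dy -0.0196 dz 0.0494
146 174.9 dy -0.0207 dz 0.0583
146 179.0 dy -0.0212 dz 0.0672
```

Call:
{"fn": "step_arm", "kwargs": {"commands": [{"fingers": 1, "dx": 0, "dy": -0.0035, "dz": -0.0114, "roll": 0}, {"fingers": 1, "dx": 0, "dy": -0.008, "dz": -0.0224, "roll": 0}, {"fingers": 1, "dx": 0, "dy": -0.0136, "dz": -0.0329, "roll": 0}, {"fingers": 1, "dx": 0, "dy": -0.0201, "dz": -0.0428, "roll": 0}]}}

```text
time: 12.4
tool_pos: [0.4912, -0.0717, 0.0793]
tcp_rot: [-0.275, 3.127, -0.002]
wrist_force: [5.2, -6.6, -8.9]
width: 0.125
grip_force: 24.3
```

```bash
python3 g.py .4873 -.0522 .036 100
```

```text
t 12.4 pos [ 0.4912 -0.0717  0.0793] yaw 100.06 tilt z [ 2.4e-03 -9.0e-04 -1.0e+00] q [-0.19  0.08  2.13 -0.    0.94 -1.94] w 0.125 grip 24.256125390529633 F [ 5.2 -6.6 -8.9]
d [0.0005 0.02   0.0433] roll 0.06
```

Call:
{"fn": "step_arm", "kwargs": {"commands": [{"fingers": 1, "dx": 0, "dy": -0.0085, "dz": -0.0093, "roll": 0}, {"fingers": 1, "dx": 0, "dy": -0.017, "dz": -0.0178, "roll": 0}, {"fingers": 1, "dx": 0, "dy": -0.026, "dz": -0.0254, "roll": 0}, {"fingers": 1, "dx": 0, "dy": -0.0358, "dz": -0.0322, "roll": 0}, {"fingers": 1, "dx": 0, "dy": -0.0466, "dz": -0.038, "roll": 0}, {"fingers": 1, "dx": 0, "dy": -0.0575, "dz": -0.0428, "roll": 0}, {"fingers": 1, "dx": 0, "dy": -0.0688, "dz": -0.0465, "roll": 0}, {"fingers": 1, "dx": 0, "dy": -0.0804, "dz": -0.0492, "roll": 0}]}}

```text
time: 13.4
tool_pos: [0.5055, -0.1491, 0.1278]
tcp_rot: [-0.274, 3.127, 0.004]
wrist_force: [7.8, 2.5, -9.7]
width: 0.129
grip_force: 24.2
```

```bash
python3 g.py .4873 -.0522 .036 100
```

```text
t 13.4 pos [ 0.5055 -0.1491  0.1278] yaw 100.0 tilt z [ 0.0028  0.0029 -1.    ] q [-0.34  0.07  2.03  0.    1.04 -2.08] w 0.129 grip 24.24134910106659 F [ 7.8  2.5 -9.7]
d [0.0014 0.0983 0.092 ] roll 0.0
```

Call:
{"fn": "step_arm", "kwargs": {"commands": [{"fingers": 1, "dx": -0.0005, "dy": -0.0118, "dz": -0.0005, "roll": 0}, {"fingers": 1, "dx": -0.001, "dy": -0.0237, "dz": 0, "roll": 0}, {"fingers": 1, "dx": -0.001, "dy": -0.0355, "dz": 0.0005, "roll": 0}, {"fingers": 1, "dx": -0.001, "dy": -0.0473, "dz": 0.0024, "roll": 0}, {"fingers": 1, "dx": -0.001, "dy": -0.0588, "dz": 0.0054, "roll": 0}, {"fingers": 1, "dx": -0.001, "dy": -0.07, "dz": 0.0095, "roll": 0}, {"fingers": 1, "dx": -0.001, "dy": -0.0807, "dz": 0.0147, "roll": 0}, {"fingers": 1, "dx": -0.001, "dy": -0.0909, "dz": 0.0209, "roll": 0}]}}

```text
time: 14.4
tool_pos: [0.5225, -0.2392, 0.1074]
tcp_rot: [-0.273, 3.127, 0.002]
wrist_force: [8.0, 5.3, -3.2]
width: 0.126
grip_force: 24.9
```

```bash
python3 g.py .4873 -.0522 .036 100
```

```text
t 14.4 pos [ 0.5225 -0.2392  0.1074] yaw 100.0 tilt z [ 0.0028  0.0018 -1.    ] q [-0.47  0.18  1.94  0.    1.01 -2.22] w 0.126 grip 24.860067665576935 F [ 8.   5.3 -3.2]
d [0.0024 0.1901 0.0717] roll -0.0
```

Call:
{"fn": "step_arm", "kwargs": {"commands": [{"fingers": 1, "dx": -0.001, "dy": -0.0087, "dz": 0.0071, "roll": 0}, {"fingers": 1, "dx": -0.001, "dy": -0.0173, "dz": 0.0151, "roll": 0}, {"fingers": 1, "dx": -0.001, "dy": -0.0253, "dz": 0.0239, "roll": 0}, {"fingers": 1, "dx": -0.001, "dy": -0.0324, "dz": 0.0335, "roll": 0}, {"fingers": 1, "dx": -0.001, "dy": -0.0371, "dz": 0.0411, "roll": 0}, {"fingers": 1, "dx": -0.001, "dy": -0.0413, "dz": 0.049, "roll": 0}, {"fingers": 1, "dx": -0.001, "dy": -0.0449, "dz": 0.0571, "roll": 0}, {"fingers": 1, "dx": -0.001, "dy": -0.0479, "dz": 0.0656, "roll": 0}]}}

```text
time: 15.4
tool_pos: [0.5315, -0.2864, 0.0419]
tcp_rot: [-0.274, 3.128, 0.001]
wrist_force: [6.0, 4.1, 0.6]
width: 0.125
grip_force: 25.1
```

```bash
python3 g.py .4873 -.0522 .036 100
```

```text
t 15.4 pos [ 0.5315 -0.2864  0.0419] yaw 100.01 tilt z [ 1.9e-03  9.0e-04 -1.0e+00] q [-0.54  0.31  1.92  0.    0.91 -2.28] w 0.125 grip 25.11043667793274 F [6.  4.1 0.6]
d [0.0028 0.2383 0.0061] roll 0.01
```

Call:
{"fn": "step_arm", "kwargs": {"commands": [{"fingers": 1, "dx": -0.0005, "dy": -0.0012, "dz": 0.006, "roll": 0}, {"fingers": 1, "dx": -0.0005, "dy": -0.0023, "dz": 0.012, "roll": 0}, {"fingers": 1, "dx": -0.0005, "dy": -0.0033, "dz": 0.018, "roll": 0}, {"fingers": 1, "dx": -0.0005, "dy": -0.004, "dz": 0.024, "roll": 0}, {"fingers": 1, "dx": -0.0005, "dy": -0.0045, "dz": 0.028, "roll": 0}, {"fingers": 1, "dx": -0.0005, "dy": -0.0048, "dz": 0.031, "roll": 0}, {"fingers": 1, "dx": -0.0005, "dy": -0.005, "dz": 0.0335, "roll": 0}, {"fingers": 1, "dx": -0.0005, "dy": -0.005, "dz": 0.0335, "roll": 0}]}}

```text
time: 16.4
tool_pos: [0.5324, -0.2917, 0.0085]
tcp_rot: [-0.275, 3.128, -0.001]
wrist_force: [5.7, 1.8, -0.7]
width: 0.129
grip_force: 25.0
```

```bash
python3 g.py .4873 -.0522 .036 100
```

```text
t 16.4 pos [ 0.5324 -0.2917  0.0085] yaw 100.04 tilt z [ 1.4e-03 -4.0e-04 -1.0e+00] q [-0.54  0.36  1.93  0.    0.85 -2.29] w 0.129 grip 24.99258041381836 F [ 5.7  1.8 -0.7]
d [ 0.0027  0.2437 -0.0277] roll 0.04
```

Call:
{"fn": "step_arm", "kwargs": {"commands": [{"fingers": 1, "dx": 0, "dy": 0, "dz": 0.0015, "roll": 0}, {"fingers": 1, "dx": 0, "dy": 0, "dz": 0.003, "roll": 0}, {"fingers": 1, "dx": 0, "dy": 0, "dz": 0.004, "roll": 0}, {"fingers": 1, "dx": 0, "dy": 0, "dz": 0.004, "roll": 0}]}}

```text
time: 16.9
tool_pos: [0.5325, -0.2918, 0.0051]
tcp_rot: [-0.275, 3.128, -0.001]
wrist_force: [3.9, 2.3, 1.7]
width: 0.13
grip_force: 25.3
```

Run:
```python
from h import *
g=avg("side",4)[0];a=cv2.resize(g[225:300,300:390],None,fx=8,fy=8,interpolation=cv2.INTER_CUBIC);cv2.imwrite("pics/d.png",(np.clip(a/255,0,1)**.6*280).clip(0,255).astype(np.uint8))
```

Call:
{"fn": "step_arm", "kwargs": {"commands": [{"fingers": 1, "dx": 0, "dy": 0, "dz": 0.001, "roll": 0}, {"fingers": 1, "dx": 0, "dy": 0, "dz": 0.002, "roll": 0}, {"fingers": 1, "dx": 0, "dy": 0, "dz": 0.002, "roll": 0}]}}

```text
time: 17.48
tool_pos: [0.5326, -0.2918, 0.0047]
tcp_rot: [-0.275, 3.128, -0.001]
wrist_force: [1.6, 4.2, 12.1]
width: 0.129
grip_force: 26.2
```

View pics/d.png

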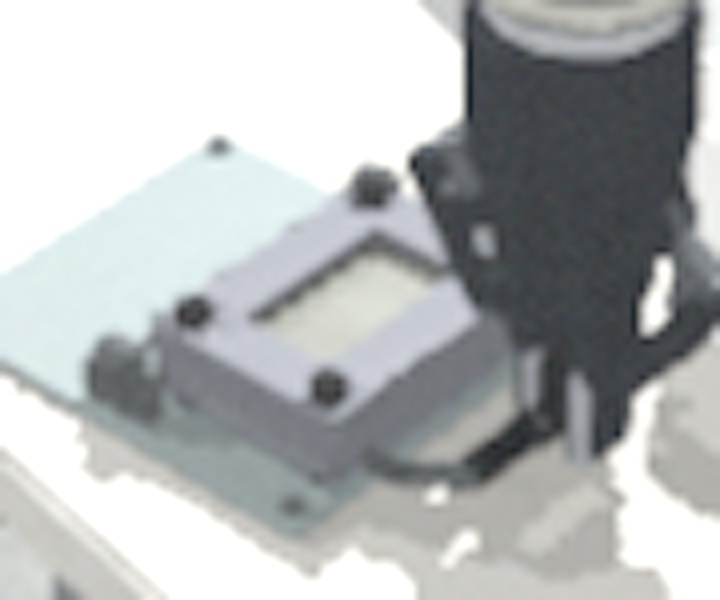

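The side crop shows the lid shut over the slice, which is visible in its window at about (350,300); the near lid face corner is at (330,400). Next I shift the grip to the middle of the joined handle.

Call:
{"fn": "step_arm", "kwargs": {"commands": [{"fingers": 0.45, "dx": 0, "dy": 0, "dz": -0.003, "roll": 0}, {"fingers": 0.45, "dx": 0, "dy": 0, "dz": -0.004, "roll": 0}, {"fingers": 0.45, "dx": 0, "dy": 0, "dz": -0.005, "roll": 0}, {"fingers": 0.45, "dx": 0.007, "dy": 0, "dz": -0.005, "roll": 0}, {"fingers": 0.45, "dx": 0.014, "dy": 0, "dz": -0.005, "roll": 0}, {"fingers": 0.45, "dx": 0.0195, "dy": 0, "dz": -0.005, "roll": 0}, {"fingers": 0.45, "dx": 0.0195, "dy": 0, "dz": -0.005, "roll": 0}]}}

```text
time: 18.35
tool_pos: [0.5118, -0.2949, 0.0075]
tcp_rot: [0.274, -3.129, -0.0]
wrist_force: [0.8, -0.1, 0.2]
width: 0.276
grip_force: 0.0
```

```bash
python3 g.py .512 -.2955 .008 100
python3 - <<'E'
from h import *
p=avg("side",4)[0];a=cv2.resize(p[250:300,345:395],(600,600),interpolation=cv2.INTER_CUBIC);cv2.imwrite("pics/e.png",(np.clip(a/255,0,1)**.5*255).clip(0,255).astype(np.uint8))
E
```

```text
t 18.35 pos [ 0.5118 -0.2949  0.0075] yaw 100.01 tilt z [-5.e-04  2.e-04 -1.e+00] q [-0.56  0.34  1.96 -0.    0.84 -2.31] w 0.276 grip 0.0 F [ 0.8 -0.1  0.2]
d [-0.0001 -0.0006 -0.0005] roll 0.01
```

View pics/e.png

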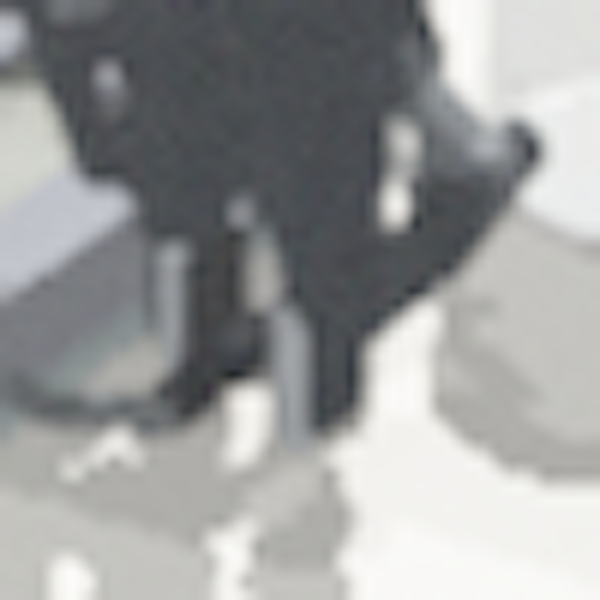

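Run:
```python
from h import *
c=calibration("side");t=read_state()["tool_pos"];u=np.array([.985,.174,0])
for k in (0,-11,-30,-33): print(k,np.round((P(c,[*(t+k*1e-3*u)[:2],.025])[0]-[344.5,249.5])*12))
s=lambda x,y:((x+.5)/8-.5+290-344.5,(y+.5)/8-.5+225-249.5)
print("initial sleeve ends in this crop",np.array([s(555,472),s(612,430),s(545,480)])*12)
```

```text
0 [261. 335.]
-11 [228. 359.]
-30 [170. 401.]
-33 [161. 408.]
initial sleeve ends in this crop [[173.25 408.75]
 [258.75 345.75]
 [158.25 420.75]]
```

Projecting the TCP puts the handle middle at (261,335), and the lower sleeve's inner end was seen at (259,346), so the grip is centred. Now I grip.

Call:
{"fn": "step_arm", "kwargs": {"commands": [{"fingers": 1, "dx": 0, "dy": 0, "dz": 0, "roll": 0}, {"fingers": 1, "dx": 0, "dy": 0, "dz": 0, "roll": 0}, {"fingers": 1, "dx": 0, "dy": 0, "dz": 0, "roll": 0}, {"fingers": 1, "dx": 0, "dy": 0, "dz": 0, "roll": 0}], "squeeze": 60}}

```text
time: 19.05
tool_pos: [0.5129, -0.2953, 0.0079]
tcp_rot: [-0.275, 3.129, -0.001]
wrist_force: [-0.2, -3.4, 0.2]
width: 0.111
grip_force: 58.4
```

```bash
python3 g.py .512 -.2955 .008 100
python3 - <<'E'
import numpy as np
r=.1235;T=np.radians(np.array([0,3,7,12,17,22.5,28,34,40, 46,52,58,64,70,76,82,88, 94,100,106,112,118,124,130,136, 142,147,152,157,161,165,169,172, 175,177,178.5,180]))
y=r*(1-np.cos(T));z=-r*np.sin(T)
for i in range(1,len(T)):
    b=(i-1)//8*8;print(round(np.degrees(T[i]),1),"dy %.4f dz %.4f"%(y[i]-y[b],z[i]-z[b]))
E
```

```text
t 19.05 pos [ 0.5129 -0.2953  0.0079] yaw 100.05 tilt z [ 8.e-04 -8.e-04 -1.e+00] q [-0.56  0.34  1.96 -0.    0.84 -2.31] w 0.111 grip 58.44534605741501 F [-0.2 -3.4  0.2]
d [ 0.001   0.     -0.0001] roll 0.05
3.0 dy 0.0002 dz -0.0065
7.0 dy 0.0009 dz -0.0151
12.0 dy 0.0027 dz -0.0257
17.0 dy 0.0054 dz -0.0361
22.5 dy 0.0094 dz -0.0473
28.0 dy 0.0145 dz -0.0580
34.0 dy 0.0211 dz -0.0691
40.0 dy 0.0289 dz -0.0794
46.0 dy 0.0088 dz -0.0095
52.0 dy 0.0186 dz -0.0179
58.0 dy 0.0292 dz -0.0253
64.0 dy 0.0405 dz -0.0316
70.0 dy 0.0524 dz -0.0367
76.0 dy 0.0647 dz -0.0404
82.0 dy 0.0774 dz -0.0429
88.0 dy 0.0903 dz -0.0440
94.0 dy 0.0129 dz 0.0002
100.0 dy 0.0258 dz 0.0018
106.0 dy 0.0384 dz 0.0047
112.0 dy 0.0506 dz 0.0089
118.0 dy 0.0623 dz 0.0144
124.0 dy 0.0734 dz 0.0210
130.0 dy 0.0837 dz 0.0288
136.0 dy 0.0931 dz 0.0376
142.0 dy 0.0085 dz 0.0098
147.0 dy 0.0147 dz 0.0185
152.0 dy 0.0202 dz 0.0278
157.0 dy 0.0248 dz 0.0375
161.0 dy 0.0279 dz 0.0456
165.0 dy 0.0305 dz 0.0538
169.0 dy 0.0324 dz 0.0622
172.0 dy 0.0335 dz 0.0686
175.0 dy 0.0007 dz 0.0064
177.0 dy 0.0010 dz 0.0107
178.5 dy 0.0012 dz 0.0140
180.0 dy 0.0012 dz 0.0172
```

Call:
{"fn": "step_arm", "kwargs": {"commands": [{"fingers": 1, "dx": 0, "dy": 0.0002, "dz": -0.0065, "roll": 0}, {"fingers": 1, "dx": 0, "dy": 0.0009, "dz": -0.0151, "roll": 0}, {"fingers": 1, "dx": 0, "dy": 0.0027, "dz": -0.0257, "roll": 0}, {"fingers": 1, "dx": 0, "dy": 0.0054, "dz": -0.0361, "roll": 0}]}}

```text
time: 19.55
tool_pos: [0.5119, -0.29, 0.0441]
tcp_rot: [-0.275, 3.129, -0.002]
wrist_force: [1.5, -4.7, -3.1]
width: 0.113
grip_force: 58.6
```

```bash
python3 g.py .512 -.2955 .008 100
```

```text
t 19.55 pos [ 0.5119 -0.29    0.0441] yaw 100.04 tilt z [ 7.e-04 -1.e-03 -1.e+00] q [-0.56  0.28  1.95 -0.    0.9  -2.3 ] w 0.113 grip 58.59498828649521 F [ 1.5 -4.7 -3.1]
d [ 0.0009 -0.0054  0.0361] roll 0.04
```

Call:
{"fn": "step_arm", "kwargs": {"commands": [{"fingers": 1, "dx": 0, "dy": 0.004, "dz": -0.0112, "roll": 0}, {"fingers": 1, "dx": 0, "dy": 0.0091, "dz": -0.0219, "roll": 0}, {"fingers": 1, "dx": 0, "dy": 0.0157, "dz": -0.033, "roll": 0}, {"fingers": 1, "dx": 0, "dy": 0.0235, "dz": -0.0433, "roll": 0}, {"fingers": 1, "dx": 0, "dy": 0.0323, "dz": -0.0528, "roll": 0}, {"fingers": 1, "dx": 0, "dy": 0.0421, "dz": -0.0612, "roll": 0}, {"fingers": 1, "dx": 0, "dy": 0.0527, "dz": -0.0686, "roll": 0}, {"fingers": 1, "dx": 0, "dy": 0.064, "dz": -0.0749, "roll": 0}]}}

```text
time: 20.55
tool_pos: [0.4999, -0.2262, 0.1196]
tcp_rot: [0.275, -3.129, 0.001]
wrist_force: [-2.2, -4.6, 1.9]
width: 0.116
grip_force: 58.9
```

```bash
python3 g.py .512 -.2955 .008 100
```

```text
t 20.55 pos [ 0.4999 -0.2262  0.1196] yaw 100.05 tilt z [-6.e-04 -6.e-04 -1.e+00] q [-0.47  0.12  1.99 -0.    1.03 -2.22] w 0.116 grip 58.90961676836014 F [-2.2 -4.6  1.9]
d [ 1.000e-04 -7.030e-02  1.116e-01] roll 0.05
```

Call:
{"fn": "step_arm", "kwargs": {"commands": [{"fingers": 1, "dx": 0, "dy": 0.0117, "dz": -0.0056, "roll": 0}, {"fingers": 1, "dx": 0, "dy": 0.024, "dz": -0.0096, "roll": 0}, {"fingers": 1, "dx": 0, "dy": 0.0367, "dz": -0.0122, "roll": 0}, {"fingers": 1, "dx": 0, "dy": 0.0498, "dz": -0.0134, "roll": 0}, {"fingers": 1, "dx": 0, "dy": 0.0627, "dz": -0.0132, "roll": 0}, {"fingers": 1, "dx": 0, "dy": 0.0756, "dz": -0.0116, "roll": 0}, {"fingers": 1, "dx": 0, "dy": 0.0884, "dz": -0.0087, "roll": 0}, {"fingers": 1, "dx": 0, "dy": 0.1008, "dz": -0.0045, "roll": 0}]}}

```text
time: 21.55
tool_pos: [0.481, -0.1254, 0.1218]
tcp_rot: [0.275, -3.126, -0.004]
wrist_force: [-3.9, -2.0, -2.7]
width: 0.112
grip_force: 58.6
```

```bash
python3 g.py .512 -.2955 .008 100
```

```text
t 21.55 pos [ 0.481  -0.1254  0.1218] yaw 100.05 tilt z [-0.0037  0.0019 -1.    ] q [-0.31  0.03  2.09  0.    1.03 -2.05] w 0.112 grip 58.63225311040878 F [-3.9 -2.  -2.7]
d [-0.0012 -0.1732  0.1134] roll 0.05
```

Call:
{"fn": "step_arm", "kwargs": {"commands": [{"fingers": 1, "dx": 0, "dy": 0.0117, "dz": 0.0055, "roll": 0}, {"fingers": 1, "dx": 0, "dy": 0.0228, "dz": 0.0121, "roll": 0}, {"fingers": 1, "dx": 0, "dy": 0.0331, "dz": 0.0199, "roll": 0}, {"fingers": 1, "dx": 0, "dy": 0.0425, "dz": 0.0287, "roll": 0}, {"fingers": 1, "dx": 0, "dy": 0.051, "dz": 0.0385, "roll": 0}, {"fingers": 1, "dx": 0, "dy": 0.0572, "dz": 0.0472, "roll": 0}, {"fingers": 1, "dx": 0, "dy": 0.0627, "dz": 0.0565, "roll": 0}, {"fingers": 1, "dx": 0, "dy": 0.0673, "dz": 0.0662, "roll": 0}]}}

```text
time: 22.55
tool_pos: [0.4688, -0.0605, 0.0548]
tcp_rot: [0.276, -3.125, -0.0]
wrist_force: [-4.5, -7.1, -3.7]
width: 0.114
grip_force: 58.6
```

```bash
python3 g.py .512 -.2955 .008 100
```

```text
t 22.55 pos [ 0.4688 -0.0605  0.0548] yaw 100.08 tilt z [-4.2e-03 -2.0e-04 -1.0e+00] q [-0.18  0.07  2.19 -0.    0.89 -1.93] w 0.114 grip 58.581756949424744 F [-4.5 -7.1 -3.7]
d [-0.0016 -0.2389  0.0467] roll 0.08
```

Call:
{"fn": "step_arm", "kwargs": {"commands": [{"fingers": 1, "dx": 0, "dy": 0.0015, "dz": 0.006, "roll": 0}, {"fingers": 1, "dx": 0, "dy": 0.0032, "dz": 0.012, "roll": 0}, {"fingers": 1, "dx": 0, "dy": 0.0047, "dz": 0.018, "roll": 0}, {"fingers": 1, "dx": 0, "dy": 0.006, "dz": 0.0235, "roll": 0}, {"fingers": 1, "dx": 0, "dy": 0.0071, "dz": 0.029, "roll": 0}, {"fingers": 1, "dx": 0, "dy": 0.0078, "dz": 0.034, "roll": 0}, {"fingers": 1, "dx": 0, "dy": 0.0083, "dz": 0.038, "roll": 0}, {"fingers": 1, "dx": 0, "dy": 0.0085, "dz": 0.0405, "roll": 0}]}}

```text
time: 23.55
tool_pos: [0.4672, -0.0517, 0.0148]
tcp_rot: [0.274, -3.125, -0.003]
wrist_force: [-5.8, -2.0, -2.2]
width: 0.117
grip_force: 58.8
```

Call:
{"fn": "step_arm", "kwargs": {"commands": [{"fingers": 1, "dx": 0, "dy": 0.0001, "dz": 0.0015, "roll": 0}, {"fingers": 1, "dx": 0, "dy": 0.0001, "dz": 0.003, "roll": 0}, {"fingers": 1, "dx": 0, "dy": 0.0001, "dz": 0.004, "roll": 0}, {"fingers": 1, "dx": 0, "dy": 0.0001, "dz": 0.005, "roll": 0}, {"fingers": 1, "dx": 0, "dy": 0.0001, "dz": 0.005, "roll": 0}]}}

```text
time: 24.18
tool_pos: [0.4671, -0.0516, 0.0099]
tcp_rot: [0.274, -3.125, -0.003]
wrist_force: [-4.8, -1.3, -3.2]
width: 0.114
grip_force: 58.7
```

```bash
python3 g.py .512 -.2955 .008 100
```

```text
t 24.18 pos [ 0.4671 -0.0516  0.0099] yaw 100.03 tilt z [-0.0047  0.0013 -1.    ] q [-0.16  0.14  2.22  0.    0.79 -1.91] w 0.114 grip 58.7159389257431 F [-4.8 -1.3 -3.2]
d [-0.0017 -0.248   0.0013] roll 0.03
```

Fz still shows the holder's weight, so it hasn't touched down yet.

Call:
{"fn": "step_arm", "kwargs": {"commands": [{"fingers": 1, "dx": 0, "dy": 0, "dz": 0.001, "roll": 0}, {"fingers": 1, "dx": 0, "dy": 0, "dz": 0.002, "roll": 0}, {"fingers": 1, "dx": 0, "dy": 0, "dz": 0.003, "roll": 0}, {"fingers": 1, "dx": 0, "dy": 0, "dz": 0.003, "roll": 0}]}}

```text
time: 24.68
tool_pos: [0.4672, -0.0516, 0.0077]
tcp_rot: [0.274, -3.125, -0.003]
wrist_force: [-7.3, -0.6, 4.8]
width: 0.111
grip_force: 59.3
```

Call:
{"fn": "step_arm", "kwargs": {"commands": [{"fingers": 1, "dx": 0, "dy": 0, "dz": 0.0007, "roll": 0}, {"fingers": 1, "dx": 0, "dy": 0, "dz": 0.0007, "roll": 0}]}}

```text
time: 24.92
tool_pos: [0.4672, -0.0516, 0.0075]
tcp_rot: [0.274, -3.124, -0.003]
wrist_force: [-9.2, -1.1, 9.3]
width: 0.11
grip_force: 59.8
```

Call:
{"fn": "step_arm", "kwargs": {"commands": [{"fingers": 0.45, "dx": 0, "dy": 0, "dz": 0, "roll": 0}, {"fingers": 0.45, "dx": 0, "dy": 0, "dz": 0, "roll": 0}, {"fingers": 0.45, "dx": 0, "dy": 0, "dz": 0, "roll": 0}, {"fingers": 0.45, "dx": 0, "dy": 0, "dz": -0.015, "roll": 0}, {"fingers": 0.45, "dx": 0, "dy": 0, "dz": -0.04, "roll": 0}, {"fingers": 0.45, "dx": 0, "dy": 0, "dz": -0.08, "roll": 0}, {"fingers": 0.45, "dx": 0, "dy": 0.05, "dz": -0.13, "roll": 0}, {"fingers": 0.45, "dx": 0, "dy": 0.11, "dz": -0.15, "roll": 0}]}}

```text
time: 25.92
tool_pos: [0.454, 0.0487, 0.159]
tcp_rot: [-0.269, 3.123, -0.0]
wrist_force: [0.7, 1.3, 0.6]
width: 0.272
grip_force: 0.0
```

Call:
{"fn": "step_arm", "kwargs": {"commands": [{"fingers": 0.45, "dx": 0, "dy": 0.06, "dz": 0, "roll": 0}, {"fingers": 0.45, "dx": 0, "dy": 0.12, "dz": 0, "roll": 0}, {"fingers": 0.45, "dx": 0, "dy": 0.15, "dz": 0, "roll": 0}, {"fingers": 0.45, "dx": 0, "dy": 0.15, "dz": 0, "roll": 0}]}}

```text
time: 26.42
tool_pos: [0.4255, 0.1979, 0.1559]
tcp_rot: [-0.281, 3.127, 0.001]
wrist_force: [0.4, -0.9, -0.7]
width: 0.277
grip_force: 0.0
```

```bash
python3 - <<'E' 2>/dev/null
from h import *
a=avg("side",4)[0][215:300,285:385]
p,d=avg("top",4);b=p[195:260,305:405]
f=lambda a:cv2.resize(a,None,fx=4,fy=4,interpolation=cv2.INTER_CUBIC)
a=np.vstack([f(a),f(b)])[:600];cv2.imwrite("pics/f.png",(np.clip(a/255,0,1)**.7*280).clip(0,255).astype(np.uint8))
w=cloud(calibration("top"),d);ps=np.radians(10);ux=np.array([np.cos(ps),np.sin(ps)]);uy=np.array([-ux[1],ux[0]])
q=w[...,:2]-[.4895,-.175];X=q@ux;Y=q@uy
for y in (.015,.025,.045,.065,.075):
    m=(abs(X)<.045)&(abs(Y-y)<.006)&(w[...,2]>.02);print(y,m.sum(),np.nanpercentile(w[m,2],[25,50,75]).round(4))
s=read_state();print(s["time"],s["tool_pos"])
E
```

```text
0.015 82 [0.0379 0.0398 0.0411]
0.025 81 [0.0346 0.0377 0.0402]
0.045 80 [0.03   0.032  0.0362]
0.065 75 [0.0344 0.0377 0.0405]
0.075 81 [0.0374 0.0396 0.0415]
26.825 [0.42586837 0.19510571 0.15471189]
```

View pics/f.png

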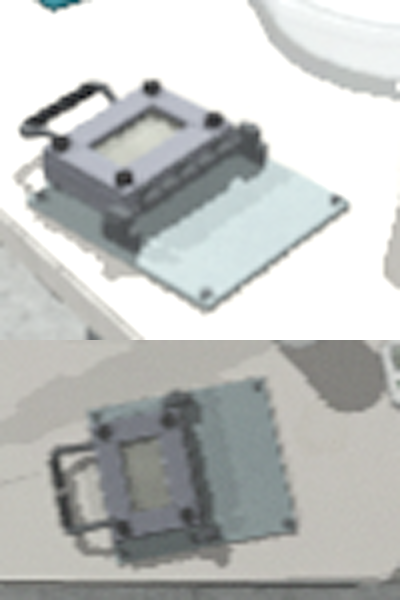

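The picture shows the holder lying flat and shut on the other side of its stand, with the slice in its window at (135,140) and both handle halves together. The depth readings are level, so I'm handing it in.

```bash
python3 -c "
from workcell import *
print(finish_job())"
```

```text
the job is handed in; nothing more can be done
None
```

The slice is in the shut holder, which was turned over about its pin and laid down gently, flat and shut on the other side of its stand; the job was handed in at about 27 s, and no verdict came back.

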